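# Find the latched pump key and release it

### The job

One of the four identical keys on the pump control box is still latched down. First tap all four keys lightly with a fingertip, one after another from left to right as the robot sees them, without pushing any of them right in; then press the one that is latched right in to its stop and let go, so that it springs up and all four keys stand up. Pick nothing up, and leave the bottles, tubes and beaker round the box where they stand.

Things in the scene. Friction and masses are not known exactly. Their poses are not given: they have to be found in the camera images.
- slot_1 (a point): leftmost key place on the pump control box, as seen from the robot: centre of the 24 x 24 mm top face that a key standing up has there, 68 mm above the table and 16 mm above the box's deck. Fixed to the box; does not sink with the key. Neighbouring places are 42 mm apart.
- slot_2 (a point): second from left key place on the pump control box, as seen from the robot: centre of the 24 x 24 mm top face that a key standing up has there, 68 mm above the table and 16 mm above the box's deck. Fixed to the box; does not sink with the key. Neighbouring places are 42 mm apart.
- slot_3 (a point): third from left key place on the pump control box, as seen from the robot: centre of the 24 x 24 mm top face that a key standing up has there, 68 mm above the table and 16 mm above the box's deck. Fixed to the box; does not sink with the key. Neighbouring places are 42 mm apart.
- slot_4 (a point): rightmost key place on the pump control box, as seen from the robot: centre of the 24 x 24 mm top face that a key standing up has there, 68 mm above the table and 16 mm above the box's deck. Fixed to the box; does not sink with the key. Neighbouring places are 42 mm apart.
- module_a: one of the four identical key units (white square key, blue inlay); origin on the table plane under the key's centre. Units change places from run to run: the letter tells nothing. The one latched key stands 5 mm lower than the others and does not yield below 7.5 N, then 1.3 N per mm; pushed to its stop (14 N; 17 N is sure) and let go, it springs up; let go earlier, it stays latched.
- key_a (a joint): how far this unit's key is down, m: 0 up, 0.005 latched, 0.010 right in at its stop. A key that is up is a light spring (1.2 N plus 1.3 N per mm: 5 N gives 3 mm) and comes back up if let go before about 9 mm; pushed right in (14 N), it latches down and cannot be put up again in this run.
- module_b: one of the four identical key units (white square key, blue inlay); origin on the table plane under the key's centre. Units change places from run to run: the letter tells nothing. The one latched key stands 5 mm lower than the others and does not yield below 7.5 N, then 1.3 N per mm; pushed to its stop (14 N; 17 N is sure) and let go, it springs up; let go earlier, it stays latched.
- key_b (a joint): how far this unit's key is down, m: 0 up, 0.005 latched, 0.010 right in at its stop. A key that is up is a light spring (1.2 N plus 1.3 N per mm: 5 N gives 3 mm) and comes back up if let go before about 9 mm; pushed right in (14 N), it latches down and cannot be put up again in this run.
- module_c: one of the four identical key units (white square key, blue inlay); origin on the table plane under the key's centre. Units change places from run to run: the letter tells nothing. The one latched key stands 5 mm lower than the others and does not yield below 7.5 N, then 1.3 N per mm; pushed to its stop (14 N; 17 N is sure) and let go, it springs up; let go earlier, it stays latched.
- key_c (a joint): how far this unit's key is down, m: 0 up, 0.005 latched, 0.010 right in at its stop. A key that is up is a light spring (1.2 N plus 1.3 N per mm: 5 N gives 3 mm) and comes back up if let go before about 9 mm; pushed right in (14 N), it latches down and cannot be put up again in this run.
- module_d: one of the four identical key units (white square key, blue inlay); origin on the table plane under the key's centre. Units change places from run to run: the letter tells nothing. The one latched key stands 5 mm lower than the others and does not yield below 7.5 N, then 1.3 N per mm; pushed to its stop (14 N; 17 N is sure) and let go, it springs up; let go earlier, it stays latched.
- key_d (a joint): how far this unit's key is down, m: 0 up, 0.005 latched, 0.010 right in at its stop. A key that is up is a light spring (1.2 N plus 1.3 N per mm: 5 N gives 3 mm) and comes back up if let go before about 9 mm; pushed right in (14 N), it latches down and cannot be put up again in this run.
- pump_box: fixed white pump control box, 110 (x) x 190 (y) x 52 mm, origin under its centre; its z is up, its x points away from the robot's side, y to the left along the key row. Key row 8 mm to the -x side of the centre line.
- bottle_l: loose white dropper bottle, 50 mm wide, 100 mm high, behind the box; origin under its centre. Leave it standing.
- bottle_r: loose white dropper bottle, 50 mm wide, 100 mm high, behind the wire rack; origin under its centre. Leave it standing.
- beaker: loose small glass beaker, 76 mm wide, 85 mm high, behind the box; origin under its centre. Leave it standing.
- tube: loose slim tube with purple cap, 34 mm wide, 156 mm high, right of and behind the box; origin under its centre. Leave it standing.
- jar_tube: loose sample tube with green cap, 41 mm wide, 94 mm high, in front of the box; origin under its centre. Leave it standing.
Not all that is in view belongs to the job. What is shaped like the pump_box but purple is not meant.

How it is judged:
By the outcome, as a careful person would: the job done as asked, in the order asked, and still so for the second after the job is handed in, with the robot touching nothing.
It also fails if it takes over 51 s, if anything falls off the work surface, if the arm or the gripper's body presses on something with over 40 N, if the wrist force passes 120 N, or if a joint passes its speed limit or range.

### The arm

A 7-joint arm with a two-finger parallel gripper is mounted at the origin on a cart in front of the work surface, level with it; the furniture and walls round the work are solid. World frame = base frame: x ahead of the robot, y to its left, z up, the work surface at z = 0. Lengths are in m, angles in rad, forces in N, time in s.
With the tool pointing down it reaches from about 0.4 to 0.85 m from the base axis. Payload 4.4 kg.
Tool frame: the origin (TCP) lies at the very end of the fingers, on their centre line; the grasp point (between the pads) lies 19 mm behind it; z points along the fingers, x is the direction in which the jaws open and shut, and the axes are right-handed (so a half turn about z gives the same grasp; the last joint's range is limited). The gripper opens to 94 mm and grips with 3 to 60 N. Pads are 16 mm wide; open, the fingers measure 119 mm over their backs; the gripper's body (75 mm by 177 mm) begins 78 mm behind the grasp point.
Start: joints at [1.24, 0.628, 0.038, 1.517, -0.027, 0.996, -0.02], TCP at [0.17, -0.627, 0.205] pointing down, gripper open.
Joint ranges: [-3.06, 3.06], [-0.37, 2.12], [-1.25, 1.32], [0.18, 2.47], [-1.1, 4.24], [0.23, 1.98], [-2.94, 2.94]. Speed limits (rad/s): [2.57, 2.57, 3.14, 3.14, 3.14, 3.14, 3.14].

### API

Orientations are given as a unit quaternion [w, x, y, z].
In Python, from bench import observe, capture, order, spotter gives the robot as it stands. The module is installed in compiled form; this text tells all that it offers.
- The arm moves only by the tool arm_command, never from a script. Its argument "plan" is one flat list of numbers, 7 for each row, row after row: the opening in per cent of the stroke, from 0 (shut) to 100 (fully open), then the shift along the tool's x, y, z in cm, then the turn, a rotation vector about the tool's x, y, z in degrees. A call has exactly 8 rows; each row is the pose to reach, as a shift and turn from the pose commanded when the call began, along the tool's axes at that moment; what a row does not reach only later rows make up. A row lasts 1/8 s, in which the tool goes at most 62.5 mm and 10.7 degrees, less where a joint would pass 70% of its speed; a pose out of reach is approached as far as the arm can. A call with a gripper value outside its range is refused whole. The fingers move at their own pace and stop on an object; "grip_force" is the grip in N (left out, the last holds). Time passes only in rows, so rows that repeat a pose let the fingers close, or fill a call up. It gives the time, the measured TCP pose, the force and the opening at its end, in the units of the state.
- observe(): the state, without advancing time (a new reading comes with each control period).
- capture(name): name is "scene" or "top" or "wrist"; returns a dict with "frame" (480x640x3 uint8, red, green, blue), "mtx" (3x3 intrinsics, pixels), "R" (3x3) and "t" (3): a world point X has camera coordinates R X + t; the wrist camera has in their place "tool_from_camera" (4x4, takes a point from camera to tool coordinates, whose origin is the TCP and whose axes are the tool frame's). Camera axes: x right, y down, z forward; pixel columns grow to the right and rows downward; lengths in m; the calibration is good to about 2 mm. A picture is of the moment at which its call begins: read the wrist's pose just before it. There is no depth.
- order.hand_in(): hands the job in, once; it reports no verdict.
Trained networks look in the newest picture that a camera, given by its name, has taken for a name from the list of things; names that differ only in an ending like _2 or _b are one class to them, and where a whole thing is asked for, a point or a joint stands for the part that bears it (a point fixed in the world has none). Each returns a list of dicts, best first, with "conf" (0 to 1); they miss things now and then, are a little off and sometimes report something else, mostly with a low value. They report only what shows in the picture. A call takes as long as a camera call. They do not tell look-alikes from the thing itself.
- spotter.cut_out(label, camera): "region" (480x640 bool, what is visible of it) and "at" ([column, row] in pixels, amid what is visible of it).
The state is a dict: "t": time; "q": joint angles; "joint_velocities": joint speeds; "tau": joint torques, N m; "eef_pos": TCP position; "tool_rot": TCP orientation; "contact_force": force on the tool from outside, world axes, zero at the start; "torque": the same for the moment, N m; "gripper_width": finger opening in m.
Only numpy, scipy, OpenCV 4.12 (cv2) and the standard library are available. Lean on these libraries where they do the work, as an engineer would, in place of code of your own. Each camera call takes 0.05 s, during which the arm holds its last target.

## Working session

There is one attempt and no reset: what is moved stays moved. The work goes in short steps, Python scripts to look and compute and a tool call to move; the robot and the scene stay as the last step left them, time stands still between calls to the robot, and variables do not carry over. Pictures are saved under pics/ and viewed, and the job is handed in when it is done.

Besides the shell and the picture viewer there is one more tool, called in YAML: its name, and indented under it one key for each argument. arm_command: Moves the arm, as the interface text tells. Its arguments: {"type":"object","properties":{"plan":{"type":"array"},"grip_force":{"type":"number"}},"required":["plan"]}

```bash
mkdir -p pics; python3 - <<'E'
from bench import observe,capture,spotter
import cv2
s=observe();print({k:s[k] for k in ('t','eef_pos','tool_rot','contact_force','gripper_width')})
for c in ('scene','top'):
    d=capture(c);cv2.imwrite(f'pics/{c}0.png',d['frame'][:,:,::-1])
    print(c,d['mtx'].tolist(),d['R'].tolist(),d['t'].tolist())
    for l in ('pump_box','module_a'):
        for r in spotter.cut_out(l,c): print(c,l,r['conf'],r['at'],r['region'].sum())
E
```

```text
{'t': 0.0, 'eef_pos': array([ 0.16997045, -0.62672204,  0.20457912]), 'tool_rot': array([-5.49279868e-04,  7.94255242e-01, -6.07583568e-01, -7.18965163e-04]), 'contact_force': array([-0.82444886,  0.69184766,  1.01125283]), 'gripper_width': 0.09441480818850466}
scene [[575.9707840508745, 0.0, 315.37305589104847], [0.0, 575.9707840508745, 242.7007238467582], [0.0, 0.0, 1.0]] [[-0.8977668508861725, -0.440470732668593, -0.00046380202391227215], [-0.3327625515904311, 0.6789253174834061, -0.6544688667454561], [0.2885892681804889, -0.5874061175562006, -0.7560888091676804]] [0.514395899905551, 0.17578303470119194, 1.1025670843491922]
scene pump_box 0.63 [252.4, 352.1] 5239
scene pump_box 0.56 [397.6, 172.6] 2857
scene module_a 0.75 [259.0, 326.5] 205
scene module_a 0.74 [258.1, 305.5] 170
scene module_a 0.58 [258.9, 341.9] 212
scene module_a 0.45 [264.8, 366.2] 211
top [[621.1907397099416, 0.0, 318.9900237244641], [0.0, 621.1907397099416, 249.13072796357443], [0.0, 0.0, 1.0]] [[-0.014620038562878685, -0.9998746839543733, 0.006072137972878486], [-0.9882882560106897, 0.013527556079641522, -0.1519977903058505], [0.151896601356874, -0.008223236203216239, -0.9883621810260533]] [0.09983444695006914, 0.5450439790048558, 1.1898177247989832]
top pump_box 0.86 [206.6, 255.5] 4760
top pump_box 0.72 [481.2, 283.3] 5504
top module_a 0.73 [217.5, 247.0] 179
top module_a 0.71 [177.8, 273.4] 158
top module_a 0.51 [236.9, 239.0] 148
top module_a 0.51 [200.9, 259.5] 166
```

View pics/scene0.png

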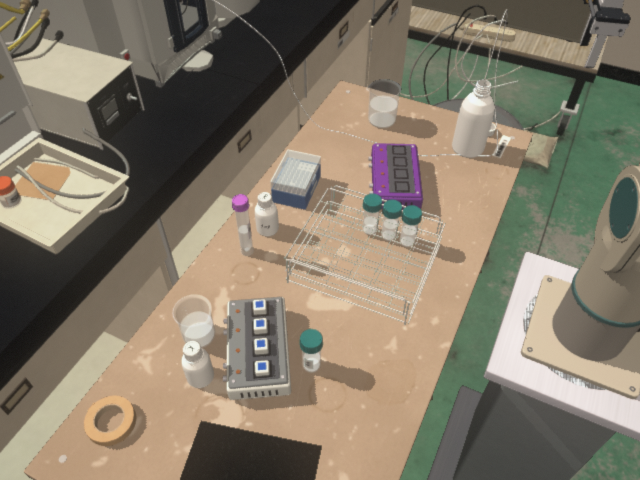

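View pics/top0.png

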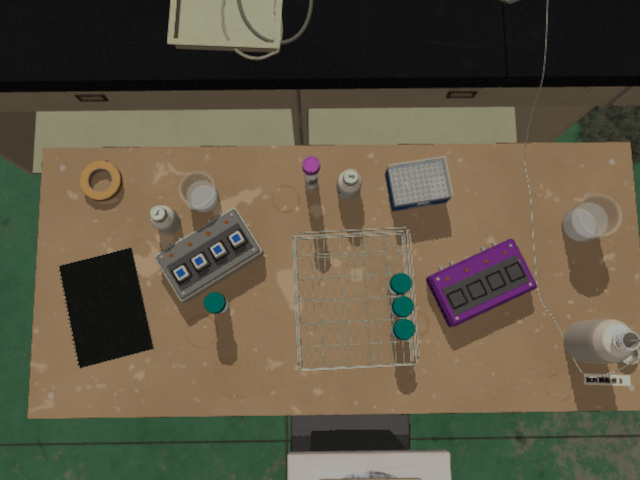

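```bash
python3 - <<'E'
import cv2
a=cv2.imread('pics/scene0.png')[260:420,180:340];b=cv2.imread('pics/top0.png')[180:340,130:290]
cv2.imwrite('pics/crop0.png',cv2.hconcat([cv2.resize(x,(400,400),interpolation=2) for x in(a,b)]))
E
```

```text
(no output)
```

View pics/crop0.png

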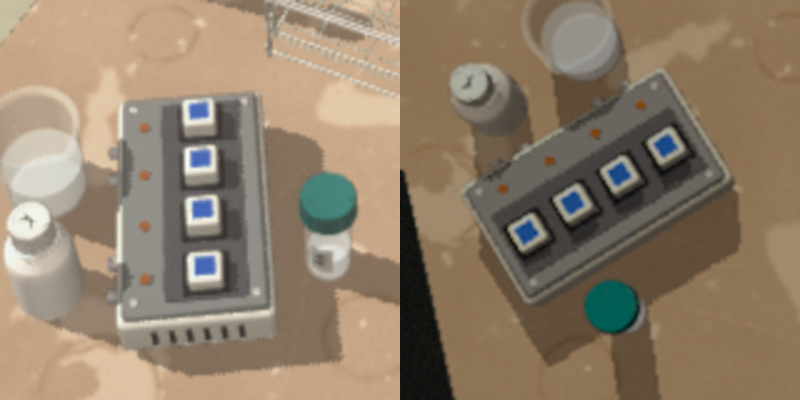

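```bash
cat > h.py <<'E'
import numpy as np,cv2
from bench import observe,capture,spotter,order
from scipy.spatial.transform import Rotation as Rn
def ray(d,p):
    v=np.linalg.inv(d['mtx'])@np.array([p[0],p[1],1.]);R=np.array(d['R']);t=np.array(d['t'])
    return -R.T@t,R.T@v
def onz(d,p,z):
    c,v=ray(d,p);return c+v*(z-c[2])/v[2]
def blue(d,r):
    f=d['frame'].astype(int);m=(f[...,2]>f[...,0]+50)&(f[...,2]>110)
    out=[]
    k=np.zeros(m.shape,bool);x0,x1,y0,y1=r;k[y0:y1,x0:x1]=1
    w=np.clip(f[...,2]-f[...,0]-20,0,100)*k
    n,l,st,c=cv2.connectedComponentsWithStats((m&k).astype(np.uint8))
    for i in range(1,n):
        if st[i,4]<12: continue
        mm=cv2.dilate((l==i).astype(np.uint8),np.ones((3,3)))
        ys,xs=np.nonzero(mm);ww=w[ys,xs];out.append((np.sum(xs*ww)/ww.sum(),np.sum(ys*ww)/ww.sum(),st[i,4]))
    return out
def tri(a,b):
    (c1,v1),(c2,v2)=a,b
    A=np.zeros((3,3));r=np.zeros(3);
    for c,v in(a,b):
        v=v/np.linalg.norm(v);P=np.eye(3)-np.outer(v,v);A+=P;r+=P@c
    return np.linalg.solve(A,r)
def quat():
    q=observe()['tool_rot'];return Rn.from_quat([q[1],q[2],q[3],q[0]])
E
python3 - <<'E'
from h import *
s=capture('scene');t=capture('top')
S=sorted(blue(s,(220,300,290,380)),key=lambda p:-p[1]);T=sorted(blue(t,(160,260,220,290)))
print(np.round(S,1).tolist(),np.round(T,1).tolist())
P=[]
for a,b in zip(S,T):
    x=tri(ray(s,a),ray(t,b));P.append(onz(t,b,.067));print('tri',x.round(4),'top@67',P[-1].round(4),'scene@67',onz(s,a,.067).round(4))
P=np.array(P);print(np.diff(P,axis=0).round(4));d=P[0]-P[3];print('row yaw of y axis from +y deg',np.degrees(np.arctan2(-d[0],d[1])))
R=quat();print(R.as_matrix().round(3))
for n,p,z in(('bigbottle',(628,345),.2),('capgreen',(215,302),.09),('tube',(311,165),.156),('bottle_r',(349,178),.1),('bottle_l',(158,214),.1)):print(n,onz(t,p,z).round(3))
E
```

```text
[[261.4, 365.8, 57.0], [260.4, 343.1, 56.0], [259.6, 323.0, 52.0], [258.9, 303.8, 42.0]] [[180.2, 272.4, 46.0], [198.5, 260.6, 46.0], [217.2, 249.2, 46.0], [235.8, 237.8, 44.0]]
tri [0.4999 0.3601 0.0667] top@67 [0.5007 0.3604 0.067 ] scene@67 [0.499  0.3601 0.067 ]
tri [0.5218 0.3244 0.0713] top@67 [0.5232 0.3255 0.067 ] scene@67 [0.5226 0.3222 0.067 ]
tri [0.5438 0.2888 0.0712] top@67 [0.5451 0.2897 0.067 ] scene@67 [0.5447 0.2864 0.067 ]
tri [0.5656 0.253  0.0713] top@67 [0.567  0.2538 0.067 ] scene@67 [0.5666 0.2504 0.067 ]
[[ 0.0225 -0.0349  0.    ]
 [ 0.0219 -0.0358  0.    ]
 [ 0.0219 -0.0359  0.    ]]
row yaw of y axis from +y deg 31.879983572713357
[[ 0.262 -0.965 -0.   ]
 [-0.965 -0.262  0.   ]
 [-0.    -0.    -1.   ]]
bigbottle [ 0.351 -0.426  0.2  ]
capgreen [0.441 0.289 0.09 ]
tube [0.685 0.105 0.156]
bottle_r [0.675 0.033 0.1  ]
bottle_l [0.609 0.397 0.1  ]
```

```bash
python3 - <<'E'
from h import *
s=capture('scene');t=capture('top')
print(tri(ray(s,(484,87)),ray(t,(630,341))))
print(onz(t,(480,280),.06),onz(t,(599,215),.08))
X=quat().as_matrix();p=observe()['eef_pos']
for w in((.55,-.45,.33),(.64,-.05,.3),(.5,.36,.14)):print((X.T@(np.array(w)-p)*100).round(1))
E
```

```text
[ 0.3567768  -0.44069293  0.17906844]
[ 0.47868322 -0.2191653   0.06      ] [ 0.60003887 -0.45195334  0.08      ]
[ -7.2 -41.3 -12.5]
[-43.4 -60.5  -9.5]
[-86.7 -57.7   6.6]
```

arm_command:
  plan: [0, 0, 0, -5, 0, 0, 0, 0, 0, -2, -10, 0, 0, 0, 0, -1, -8, -10, 0, 0, -8, 0, -2, -14, -10, 0, 0, -16, 0, -4, -20, -10, 0, 0, -24, 0, -5, -26, -10, 0, 0, -32, 0, -7, -32, -10, 0, 0, -40, 0, -9, -38, -10, 0, 0, -48]
  grip_force: 20

```text
t: 1.5
eef_pos: [0.5136, -0.4408, 0.3056]
tool_rot: [0.0, 0.973, -0.23, 0.0]
contact_force: [-0.1, -1.0, 0.1]
gripper_width: 0.0174
```

```bash
cat > to.py <<'E'
from h import *
import sys
X=quat().as_matrix();s=observe();p=s['eef_pos'];a=np.degrees(np.arctan2(X[1,0],X[0,0]))
print('t',s['t'],'p',p.round(4),'xang',a.round(2),'tilt',X[2].round(4),'q',s['q'].round(2),'F',s['contact_force'].round(2),'w',s['gripper_width'])
for w in sys.argv[1:]:
    w=np.array(eval(w));print(w,(X.T@(w-p)*100).round(2),'rotz',(31.9-a)*-1)
E
python3 to.py .64,-.05,.3 .5007,.3604,.12
```

```text
t 1.5 p [ 0.5136 -0.4408  0.3056] xang -26.59 tilt [ 4.e-04  3.e-04 -1.e+00] q [ 0.77  0.6  -0.2   1.29  0.12  1.27  0.11] F [-0.09 -0.99  0.14] w 0.01738483947626044
[ 0.64 -0.05  0.3 ] [ -6.19 -40.61   0.55] rotz -58.48885860009935
[0.5007 0.3604 0.12  ] [-37.02 -71.08  18.53] rotz -58.48885860009935
```

arm_command:
  plan: [0, -1, -6, 0, 0, 0, -7, 0, -2, -12, 0, 0, 0, -14, 0, -3, -18, 0, 0, 0, -22, 0, -4, -24, 0, 0, 0, -29, 0, -5, -30, 0, 0, 0, -36, 0, -6, -36, 0, 0, 0, -44, 0, -6.5, -42, 0, 0, 0, -51, 0, -8, -48, 0, 0, 0, -58.5]

```text
t: 2.5
eef_pos: [0.6582, 0.0237, 0.3054]
tool_rot: [0.0, 0.962, 0.274, 0.0]
contact_force: [1.0, -0.5, -0.1]
gripper_width: 0.0003
```

```bash
python3 to.py .5007,.3604,.18
```

```text
t 2.5 p [0.6582 0.0237 0.3054] xang 31.84 tilt [ 2.e-04  8.e-04 -1.e+00] q [ 0.19  0.6  -0.49  1.34  0.28  1.27  0.25] F [ 1.03 -0.54 -0.06] w 0.0003345172234449796
[0.5007 0.3604 0.18  ] [  4.38 -36.92  12.52] rotz -0.059360444523324674
```

arm_command:
  plan: [0, 1, -6, 0, 0, 0, 0, 0, 1.5, -12, 0, 0, 0, 0, 0, 2, -18, 1, 0, 0, 0, 0, 3, -24, 3, 0, 0, 0, 0, 3.6, -30, 5, 0, 0, 0, 0, 4.4, -35, 8, 0, 0, 0, 0, 4.4, -37, 11, 0, 0, 0, 0, 4.4, -37, 13, 0, 0, 0]

```text
t: 3.5
eef_pos: [0.4983, 0.3628, 0.1742]
tool_rot: [-0.0, 0.961, 0.275, -0.001]
contact_force: [0.3, 0.1, 0.3]
gripper_width: 0.0007
```

```bash
python3 to.py .5007,.3604,.075; python3 - <<'E'
from h import *
for c in('wrist','scene','top'):
    d=capture(c);cv2.imwrite(f'pics/{c}1.png',d['frame'][:,:,::-1])
    if c=='wrist':print(d['mtx'],d['tool_from_camera'])
E
```

```text
t 3.5 p [0.4983 0.3628 0.1742] xang 31.92 tilt [-0.0012 -0.0011 -1.    ] q [-0.38  0.65 -0.48  1.64  0.35  0.94 -0.43] F [0.26 0.09 0.25] w 0.0006544551211418453
[0.5007 0.3604 0.075 ] [0.09 0.34 9.92] rotz 0.01776580314802345
[[427.85645579   0.         320.85829924]
 [  0.         427.85645579 238.60400698]
 [  0.           0.           1.        ]] [[ 9.99999515e-01 -4.35514484e-04  8.83032509e-04 -1.02230084e-03]
 [ 2.23322224e-04  9.73805939e-01  2.27380615e-01 -6.62146089e-02]
 [-9.58929852e-04 -2.27380308e-01  9.73805564e-01 -1.78441034e-01]
 [ 0.00000000e+00  0.00000000e+00  0.00000000e+00  1.00000000e+00]]
```

View pics/wrist1.png

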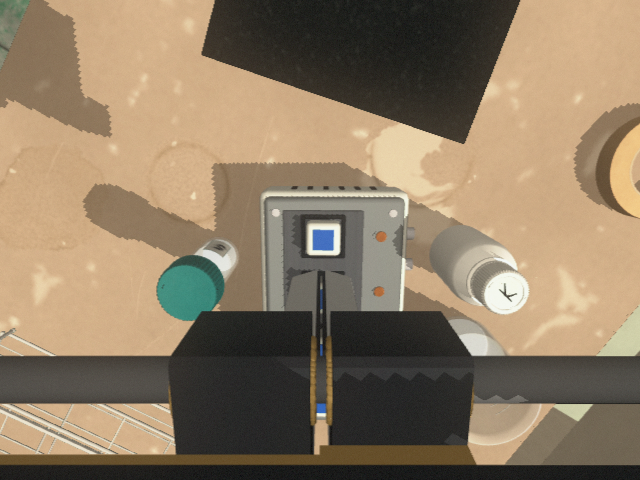

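View pics/scene1.png

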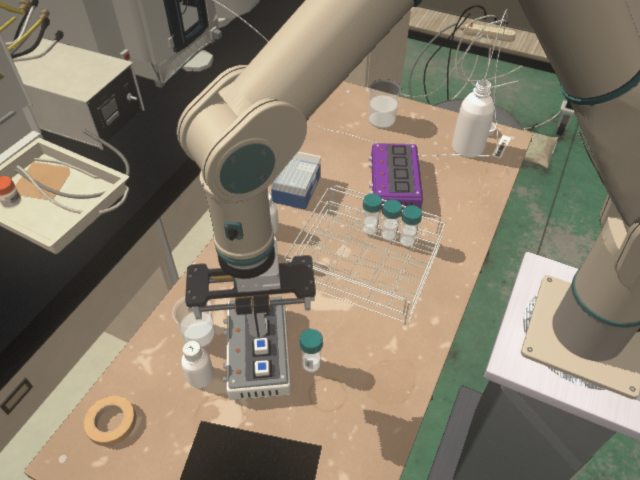

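```bash
python3 - <<'E'
from h import *
s=observe();d=capture('wrist');X=quat().as_matrix();T=d['tool_from_camera']
for b in blue(d,(280,360,200,280)):
    v=X@T[:3,:3]@np.linalg.inv(d['mtx'])@np.array([b[0],b[1],1]);c=s['eef_pos']+X@T[:3,3]
    for z in(.062,.067):print(b,(c+v*(z-c[2])/v[2]).round(4))
E
```

```text
(np.float64(322.8370383036936), np.float64(234.4358755129959), np.int32(420)) [0.5001 0.3613 0.062 ]
(np.float64(322.8370383036936), np.float64(234.4358755129959), np.int32(420)) [0.4995 0.3623 0.067 ]
```

arm_command:
  plan: [0, 0.1, 0.25, 3, 0, 0, 0, 0, 0.1, 0.25, 6, 0, 0, 0, 0, 0.1, 0.25, 8, 0, 0, 0, 0, 0.1, 0.25, 9.5, 0, 0, 0, 0, 0.1, 0.25, 10, 0, 0, 0, 0, 0.1, 0.25, 10.4, 0, 0, 0, 0, 0.1, 0.25, 10.4, 0, 0, 0, 0, 0.1, 0.25, 10.4, 0, 0, 0]

```text
t: 4.7
eef_pos: [0.503, 0.3593, 0.0721]
tool_rot: [-0.0, 0.962, 0.273, 0.0]
contact_force: [-0.6, -0.2, 0.8]
gripper_width: 0.0003
```

```bash
python3 to.py .5003,.3610,.063; python3 - <<'E'
from h import *
d=capture('wrist');cv2.imwrite('pics/wrist2.png',d['frame'][:,:,::-1])
E
```

```text
t 4.7 p [0.503  0.3593 0.0721] xang 31.67 tilt [ 1.e-03 -1.e-04 -1.e+00] q [-0.41  0.78 -0.42  1.72  0.44  0.74 -0.5 ] F [-0.55 -0.19  0.76] w 0.0002796663802539614
[0.5003 0.361  0.063 ] [-0.14 -0.29  0.91] rotz -0.2292004303032229
```

View pics/wrist2.png

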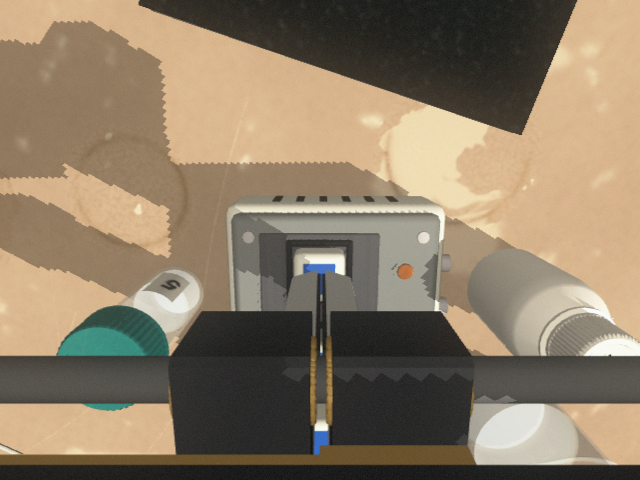

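arm_command:
  plan: [0, -0.1, -0.3, 0.2, 0, 0, 0, 0, -0.1, -0.3, 0.4, 0, 0, 0, 0, -0.1, -0.3, 0.5, 0, 0, 0, 0, -0.1, -0.3, 0.6, 0, 0, 0, 0, -0.1, -0.3, 0.7, 0, 0, 0, 0, -0.1, -0.3, 0.8, 0, 0, 0, 0, -0.1, -0.3, 0.8, 0, 0, 0, 0, -0.1, -0.3, 0.8, 0, 0, 0]

```text
t: 5.75
eef_pos: [0.5004, 0.361, 0.0636]
tool_rot: [-0.0, 0.962, 0.273, 0.0]
contact_force: [-0.3, -0.6, 1.6]
gripper_width: 0.0005
```

```bash
python3 to.py .5003,.3610,.063
```

```text
t 5.75 p [0.5004 0.361  0.0636] xang 31.67 tilt [ 2.e-04  0.e+00 -1.e+00] q [-0.42  0.79 -0.41  1.72  0.44  0.72 -0.51] F [-0.31 -0.64  1.58] w 0.00046213007764849586
[0.5003 0.361  0.063 ] [-0.01 -0.    0.06] rotz -0.2340391173392362
```

arm_command:
  plan: [0, 0, 0, 0.02, 0, 0, 0, 0, 0, 0, 0.04, 0, 0, 0, 0, 0, 0, 0.06, 0, 0, 0, 0, 0, 0, 0.08, 0, 0, 0, 0, 0, 0, 0.1, 0, 0, 0, 0, 0, 0, 0.1, 0, 0, 0, 0, 0, 0, 0.1, 0, 0, 0, 0, 0, 0, 0.1, 0, 0, 0]

```text
t: 6.75
eef_pos: [0.5005, 0.3611, 0.0633]
tool_rot: [0.0, 0.962, 0.273, 0.0]
contact_force: [-2.0, -1.1, 8.2]
gripper_width: 0.0
```

```bash
python3 to.py; python3 to.py
```

```text
t 6.75 p [0.5005 0.3611 0.0633] xang 31.67 tilt [ 7.e-04  3.e-04 -1.e+00] q [-0.42  0.79 -0.41  1.72  0.44  0.72 -0.51] F [-2.   -1.14  8.2 ] w 3.90786329612405e-05
t 6.75 p [0.5005 0.3611 0.0633] xang 31.67 tilt [ 7.e-04  3.e-04 -1.e+00] q [-0.42  0.79 -0.41  1.72  0.44  0.72 -0.51] F [-2.   -1.14  8.2 ] w 3.90786329612405e-05
```

arm_command:
  plan: [0, 0, 0, -2, 0, 0, 0, 0, 0, 2.2, -2, 0, 0, 0, 0, 0, 4.2, -2, 0, 0, 0, 0, 0, 4.2, -1.4, 0, 0, 0, 0, 0, 4.2, -0.8, 0, 0, 0, 0, 0, 4.2, -0.5, 0, 0, 0, 0, 0, 4.2, -0.3, 0, 0, 0, 0, 0, 4.2, -0.3, 0, 0, 0]

```text
t: 7.75
eef_pos: [0.5218, 0.3254, 0.0656]
tool_rot: [0.0, 0.962, 0.273, -0.0]
contact_force: [-0.7, -1.7, 3.9]
gripper_width: 0.0002
```

```bash
python3 to.py .5225,.3253,.066
```

```text
t 7.75 p [0.5218 0.3254 0.0656] xang 31.72 tilt [-7.e-04  2.e-04 -1.e+00] q [-0.35  0.78 -0.42  1.73  0.45  0.73 -0.44] F [-0.72 -1.74  3.95] w 0.00023085122342495322
[0.5225 0.3253 0.066 ] [ 0.06  0.05 -0.04] rotz -0.1849764040754316
```

arm_command:
  plan: [0, 0, 0, -2, 0, 0, 0, 0, 0, 2.2, -2, 0, 0, 0, 0, 0, 4.2, -2, 0, 0, 0, 0, 0, 4.2, -1, 0, 0, 0, 0, 0, 4.2, -0.5, 0, 0, 0, 0, 0, 4.2, -0.2, 0, 0, 0, 0, 0, 4.2, 0, 0, 0, 0, 0, 0, 4.2, 0, 0, 0, 0]

```text
t: 8.75
eef_pos: [0.5437, 0.2895, 0.0656]
tool_rot: [0.0, 0.962, 0.273, -0.001]
contact_force: [-1.6, -1.7, 4.0]
gripper_width: 0.0004
```

```bash
python3 to.py .5447,.2896,.066
```

```text
t 8.75 p [0.5437 0.2895 0.0656] xang 31.71 tilt [-1.2e-03  3.0e-04 -1.0e+00] q [-0.28  0.79 -0.42  1.72  0.45  0.73 -0.38] F [-1.62 -1.71  4.  ] w 0.00043454083943770107
[0.5447 0.2896 0.066 ] [ 0.09  0.04 -0.04] rotz -0.19087646452168627
```

arm_command:
  plan: [0, 0, 0, -2, 0, 0, 0, 0, 0, 2.2, -2, 0, 0, 0, 0, 0.1, 4.2, -2, 0, 0, 0, 0, 0.1, 4.2, -1, 0, 0, 0, 0, 0.1, 4.2, -0.5, 0, 0, 0, 0, 0.1, 4.2, -0.2, 0, 0, 0, 0, 0.1, 4.2, 0, 0, 0, 0, 0, 0.1, 4.2, 0, 0, 0, 0]

```text
t: 9.75
eef_pos: [0.5666, 0.2543, 0.0655]
tool_rot: [0.0, 0.962, 0.273, -0.001]
contact_force: [-1.7, -2.4, 4.5]
gripper_width: 0.0006
```

```bash
python3 to.py .5668,.2539,.066
```

```text
t 9.75 p [0.5666 0.2543 0.0655] xang 31.71 tilt [-1.2e-03  2.0e-04 -1.0e+00] q [-0.21  0.79 -0.43  1.71  0.45  0.74 -0.31] F [-1.66 -2.4   4.47] w 0.0005550496295714161
[0.5668 0.2539 0.066 ] [-0.    0.05 -0.05] rotz -0.1899692680397358
```

arm_command:
  plan: [0, 0, 0, -3, 0, 0, 0, 0, 0, -4, -3, 0, 0, 0, 0, 0, -8.5, -3, 0, 0, 0, 0, 0, -12.6, -3, 0, 0, 0, 0, 0, -12.6, -2, 0, 0, 0, 0, 0, -12.6, -1, 0, 0, 0, 0, 0, -12.6, -0.5, 0, 0, 0, 0, 0, -12.6, -0.5, 0, 0, 0]

```text
t: 10.75
eef_pos: [0.5017, 0.3601, 0.0697]
tool_rot: [0.0, 0.962, 0.272, -0.0]
contact_force: [-0.6, 0.2, 1.2]
gripper_width: 0.0003
```

```bash
python3 to.py .5004,.3610,.063
```

```text
t 10.75 p [0.5017 0.3601 0.0697] xang 31.56 tilt [-1.1e-03  6.0e-04 -1.0e+00] q [-0.42  0.78 -0.42  1.72  0.44  0.74 -0.5 ] F [-0.63  0.25  1.21] w 0.00025000136524703804
[0.5004 0.361  0.063 ] [-0.06 -0.15  0.67] rotz -0.33653568832610503
```

arm_command:
  plan: [0, 0, -0.15, 0.3, 0, 0, 0, 0, 0, -0.15, 0.6, 0, 0, 0, 0, 0, -0.15, 0.8, 0, 0, 0, 0, 0, -0.15, 1, 0, 0, 0, 0, 0, -0.15, 1.2, 0, 0, 0, 0, 0, -0.15, 1.35, 0, 0, 0, 0, 0, -0.15, 1.35, 0, 0, 0, 0, 0, -0.15, 1.35, 0, 0, 0]

```text
t: 11.75
eef_pos: [0.5006, 0.3631, 0.059]
tool_rot: [0.0, 0.962, 0.273, 0.001]
contact_force: [-2.1, -2.3, 13.1]
gripper_width: 0.0001
```

```bash
python3 to.py
```

```text
t 11.75 p [0.5006 0.3631 0.059 ] xang 31.67 tilt [ 1.3e-03  6.0e-04 -1.0e+00] q [-0.43  0.8  -0.41  1.72  0.45  0.72 -0.52] F [-2.07 -2.32 13.14] w 8.574080227507754e-05
```

arm_command:
  plan: [0, 0, 0.1, 0.1, 0, 0, 0, 0, 0, 0.1, 0.2, 0, 0, 0, 0, 0, 0.1, 0.25, 0, 0, 0, 0, 0, 0.1, 0.3, 0, 0, 0, 0, 0, 0.1, 0.3, 0, 0, 0, 0, 0, 0.1, 0.3, 0, 0, 0, 0, 0, 0.1, 0.3, 0, 0, 0, 0, 0, 0.1, 0.3, 0, 0, 0]

```text
t: 12.75
eef_pos: [0.501, 0.3632, 0.0579]
tool_rot: [-0.0, 0.962, 0.273, 0.001]
contact_force: [-5.0, -3.7, 25.8]
gripper_width: 0.0003
```

```bash
python3 to.py
```

```text
t 12.75 p [0.501  0.3632 0.0579] xang 31.69 tilt [ 2.7e-03  1.0e-04 -1.0e+00] q [-0.43  0.8  -0.41  1.72  0.45  0.71 -0.52] F [-5.04 -3.7  25.75] w 0.0002758405238125797
```

At the stop (25.8 N). Now I'll let go: straight up, then back off to check.

arm_command:
  plan: [0, 0, 0, -0.5, 0, 0, 0, 0, 0, 0, -1.5, 0, 0, 0, 0, 0, 0, -4, 0, 0, 0, 0, 0, 0, -9, 0, 0, 0, 0, 0, 0, -14, 0, 0, 0, 0, 0, 0, -19, 0, 0, 0, 0, 0, 4, -22, 0, 0, 0, 0, 0, 10, -22, 0, 0, 0]

```text
t: 13.75
eef_pos: [0.5541, 0.2793, 0.2774]
tool_rot: [-0.001, 0.961, 0.275, 0.003]
contact_force: [0.8, -1.0, -1.5]
gripper_width: 0.0004
```

arm_command:
  plan: [0, 0, 6, 0, 0, 0, 0, 0, 0, 12, 0, 0, 0, 0, 0, 0, 18, 0, 0, 0, 0, 0, 0, 24, 0, 0, 0, 0, 0, 0, 28, 0, 0, 0, 0, 0, 0, 28, 0, 0, 0, 0, 0, 0, 28, 0, 0, 0, 0, 0, 0, 28, 0, 0, 0, 0]

```text
t: 14.75
eef_pos: [0.6998, 0.0406, 0.2743]
tool_rot: [-0.0, 0.962, 0.274, 0.0]
contact_force: [-0.4, -0.3, 0.4]
gripper_width: 0.0006
```

```bash
python3 to.py; python3 - <<'E'
from h import *
s=capture('scene');t=capture('top')
cv2.imwrite('pics/s3.png',cv2.resize(np.hstack([s['frame'],t['frame']])[:,:,::-1],(800,300)))
cv2.imwrite('pics/c3.png',cv2.hconcat([cv2.resize(np.ascontiguousarray(x[:,:,::-1]),(400,400),interpolation=2) for x in(s['frame'][260:420,180:340],t['frame'][180:340,130:290])]))
S=sorted(blue(s,(220,300,290,380)),key=lambda p:-p[1]);T=sorted(blue(t,(160,260,220,290)))
for a,b in zip(S,T):print(np.round(a,1),np.round(b,1),tri(ray(s,a),ray(t,b)).round(4))
E
```

```text
t 14.75 p [0.6998 0.0406 0.2743] xang 31.83 tilt [ 4.e-04 -8.e-04 -1.e+00] q [ 0.15  0.69 -0.49  1.25  0.32  1.27  0.22] F [-0.43 -0.28  0.35] w 0.0006110836401247573
[261.1 364.5  66. ] [179.7 272.1  47. ] [0.5001 0.3602 0.0711]
[260.4 343.1  56. ] [198.5 260.6  46. ] [0.5218 0.3244 0.0713]
[259.6 323.   52. ] [217.2 249.2  46. ] [0.5438 0.2888 0.0711]
[258.9 303.8  42. ] [235.8 237.8  45. ] [0.5656 0.253  0.0713]
```

View pics/s3.png

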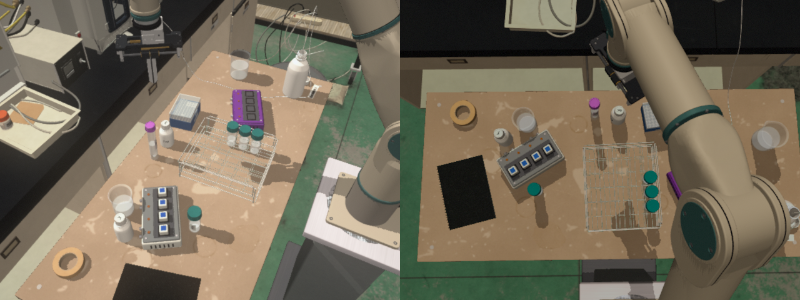

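View pics/c3.png

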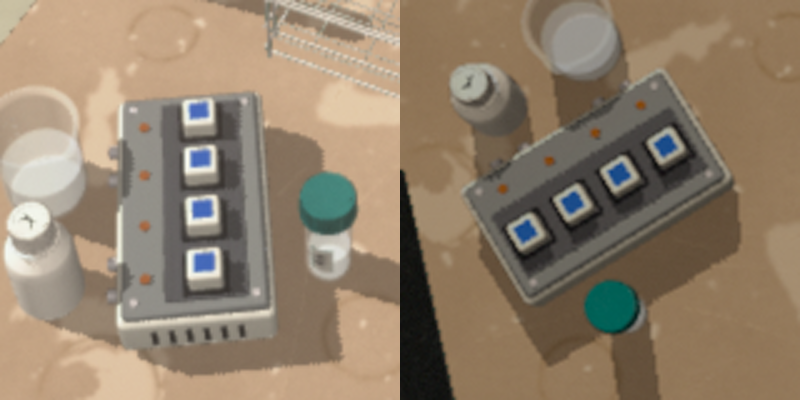

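All four keys now measure the same height, 71.1–71.3 mm by triangulation. The bottles, tubes and beaker stand where they were, and the arm is clear of everything.

```bash
python3 -c "
from bench import order;print(order.hand_in())"
```

```text
the job is handed in; nothing more can be done
None
```

The job is done and handed in: I tapped all four keys from left to right, then released the latched one. All four keys on the white pump box now stand up. The run took about 15 s of the 51 s allowed.

- **Which key was latched:** the leftmost, at slot_1. Before the run its inlay measured 4.6 mm lower than the other three, and the fingertip met it about 5 mm lower.
- **Taps:** the slot_1 tap read 8.2 N and moved the key by less than about 0.5 mm. That was firmer than I intended, right at its 7.5 N yield threshold. Slots 2, 3 and 4 read 3.9, 4.0 and 4.5 N, each about 2.5 mm down.
- **Press:** I pushed slot_1 in steps, 13.1 N and then 25.8 N at its stop, and let go.
- **Last checks:** the inlays of the four keys triangulate to the same height, 71.1 to 71.3 mm. That is about 3 mm above the stated 68 mm, a common offset that was also there before the run. The neighbouring bottles, tubes and beaker look unmoved in the pictures, and the arm ended clear of everything. No check failed.

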